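# Pad and press the turned blank in the ratchet hold-down

### The arm

A 6-joint arm with a two-finger parallel gripper is mounted at the origin on a cart in front of the work surface, level with it; the furniture and walls round the work are solid. World frame = base frame: x ahead of the robot, y to its left, z up, the work surface at z = 0. Lengths are in m, angles in degrees, forces in N, time in s.
With the tool pointing down it reaches from about 0.25 to 0.725 m from the base axis. Payload 9.7 kg.
Tool frame: the origin (TCP) lies midway between the tips of the shut fingers; the grasp point (between the pads) lies 19 mm behind it; z points along the fingers, y is the line along which they close (so a half turn about z gives the same grasp; the last joint's range is limited). The gripper opens to 85 mm and grips with 20 to 120 N. Pads are 22 mm wide; open, the fingers measure 114 mm over their backs; the gripper's body (76 mm by 85 mm) begins 54 mm behind the grasp point. The pads swing forward as they close: fully open they stand 13 mm farther back than shut.
Start: joints at [76.146, 4.979, 10.078, 95.1, 0, 90], TCP at [0.132, 0.534, 0.231] pointing down, gripper open.
Joint ranges: [-179.16, 179.16], [-48.56, 103.87], [-65.8, 70.77], [-126.05, 130.52], [-82.76, 87.17], [-180, 180]. Speed limits (degrees/s): [127.2, 127.2, 147.25, 180, 180, 180].

### API

Orientations are given as [roll, pitch, yaw] about the fixed x, y, z axes, in that order (R = Rz(yaw) Ry(pitch) Rx(roll)).
In Python, from workcell import * gives the robot as it stands.
- The arm moves only by the tool servo_tool, never from a script. Its argument "moves" is a list of rows, each a list of 4 numbers: the shift along the world's x, y, z in normalised numbers (1 is 40 cm), then the turn about the world's z in shares of 180 degrees (1.0 is 180 degrees). A call has 1 to 20 rows; each row is the pose to reach, as a shift and turn from the pose commanded when the call began; what a row does not reach only later rows make up. A row lasts 1/12 s, in which the tool goes at most 41.7 mm and 7.16 degrees, less where a joint would pass 70% of its speed; a pose out of reach is approached as far as the arm can. No shift or turn number may pass 1 either way. A call with a gripper value outside its range is refused whole. "claw" is the closure, from 0 (fully open) to 1 (shut), set as the call begins (left out, the last holds). The fingers move at their own pace and stop on an object; "force" is the grip in N (left out, the last holds). Time passes only in rows, so rows that repeat a pose let the fingers close. It gives the time, the measured TCP pose, the force, the opening and the grip force at its end, in the units of the state.
- get_obs(): the state, without advancing time (a new reading comes with each control period).
- camera(name): name is "scene" or "side" or "wrist"; returns the picture (384x512x3 uint8, red, green, blue); there is no depth.
- get_calibration(name): a dict with "fx", "fy", "cx", "cy" (pixels), "rvec" (rotation vector, rad) and "tvec" (3), from world to camera coordinates, as OpenCV has them; the wrist camera has in their place "tool_from_camera" (4x4, takes a point from camera to tool coordinates, whose origin is the TCP and whose axes are the flange's). Camera axes: x right, y down, z forward; pixel columns grow to the right and rows downward; lengths in m; the calibration is good to about 2 mm. A picture is of the moment at which its call begins: read the wrist's pose just before it. get_calibration takes no time and is no camera call.
- job_done(): hands the job in; it is judged then, once.
The state is a dict: "time": time; "q": joint angles; "qd": joint speeds; "joint_efforts": joint torques, N m; "ee_pos": TCP position; "tcp_rot": TCP orientation; "wrist_force": force on the tool from outside, world axes, zero at the start; "torque": the same for the moment, N m; "opening": finger opening in m; "grasp_force": force on a finger pad.
Only numpy, scipy, OpenCV 4.12 (cv2) and the standard library are available. Lean on these libraries where they do the work, as an engineer would, in place of code of your own. Each camera call takes 0.05 s, during which the arm holds its last target. There are 200 camera calls.

### The job

The turned blank lies in the V trough of the hold-down clamp: lay the dark wooden pad flat, cork side down, on the top of the round, under where the clamp's foot comes down, so that it balances there when you let go of it. Then swing the sprung clamp arm over by its handle and push it down past the last of its three ratchet clicks, so that the foot presses the pad onto the blank, and finish still holding the handle down there, just beyond the last click so that your hand and not the pawl carries the spring, while I slip in the lock pin. Leave the other tools on the bench where they are.

Things in the scene. Friction and masses are not known exactly. Their poses are not given: they have to be found in the camera images.
- pad: the clamping pad: a small dark-brown hardwood block 45 x 75 x 22 mm with a thin cork facing underneath, lying cork down on the bench to the left of the clamp, about 60 g; origin at the centre of its underside, x along the 45 mm side, y along the 75 mm side, z up
- blank: the turned blank: a light wooden round 72 mm in diameter and 224 mm long with short tenons at its ends, lying loose in the V trough of the clamp; origin on its axis at mid length, x along the axis; about 0.55 kg; its uppermost line is 101 mm above the bench
- clamp: the hold-down clamp, screwed to the bench: grey base plate 190 x 300 x 12 mm (y = -84 to +216 mm), wooden V trough carrying the blank, blue hinge post 155 mm high at y = +85 to +135 mm, pawl guide 142 mm high at y = +160 to +195 mm. Origin on the bench straight under the middle of the blank; x along the blank, y from the blank towards the hinge post, z up
- crown (a point): the point on the top line of the blank where the pad's middle belongs, straight under where the foot comes down; 101 mm above the bench, fixed to the clamp and turning with it (axes as the clamp)
- trough (a point): where the blank's mid-axis lies when it rests properly in the trough (65 mm above the bench); fixed to the clamp
- hinge (a point): a point on the hinge line of the red clamp arm, 110 mm from the crown on the clamp's +y side and 130 mm above the bench; the hinge line runs along the clamp's x axis
- swing (a joint): angle of the red clamp arm, rad: 0 = upright, open (a spring holds it there); grows as it swings over to the blank and down, about the clamp's +x axis; 1.57 = level; stop at 1.63. Foot meets pad at about 1.50. Ratchet clicks at about 0.64, 1.09, 1.54; let go, the arm rests on the last tooth passed (last: 1.53) and cannot open; held at 1.56 to 1.62 it is off the pawl
- grip_a (a point): middle of the free half of the handle on the clamp's -x side, for gripping: black round bar 18 mm thick along the clamp's x axis, across the arm's end; 44 mm from the middle of the 18 mm wide arm, bar ends at 77 mm. In the clamp's y, z from the hinge: (+30, +185) mm with the arm upright, (-185, +30) mm with it level. Moves with the arm
- grip_b (a point): the same on the clamp's +x side of the arm
- handle: the black handle of the arm, a sleeve that revolves freely about its own length (origin at its middle; grip at grip_a or grip_b). Pushing it takes about 3 N near upright, 6 N near level, a little more at each click, and 10 to 13 N in all past the last click with the foot pressing on the pad
- foot: the sprung foot with a black rubber face 28 mm across under the arm, 110 mm from the hinge; its shaft slides in the arm against a spring. With the arm upright its face is 95 mm from the crown on the hinge side, 240 mm above the bench, facing the space over the blank. Body origin on the hinge line
- clamp_arm: the red clamp arm with the steel ratchet wheel (three teeth) on its hub; it carries the foot and the handle; origin on the hinge line
- pawl: the steel pawl slider with a black pull knob behind the hinge post; a spring pushes it into the ratchet's teeth. Origin on the hinge line
- pliers: blue-handled pliers lying on the bench, a bystander
- square: try square lying on the bench, a bystander
- pencil: red carpenter's pencil lying on the bench, a bystander
- tape: tape measure standing on the bench, a bystander
- sander: cork sanding block lying on the bench, a bystander
Not all that is in view belongs to the job. There is more than one size of the pad; the job needs the middle-sized.

How it is judged:
By the outcome, as a careful person would: the job done as asked, in the order asked, and still so for the second after the job is handed in, while the arm keeps its last pose, push and grip.
It also fails if it takes over 64 s, if anything falls off the work surface, if the arm or the gripper's body presses on something with over 40 N, if the wrist force passes 120 N, or if a joint passes its speed limit or range.

## Working session

There is one attempt and no reset: what is moved stays moved. The work goes in short steps, Python scripts to look and compute and a tool call to move; the robot and the scene stay as the last step left them, time stands still between calls to the robot, and variables do not carry over. Pictures are saved under pics/ and viewed, at most 10 in all, crops included, and the job is handed in when it is done.

Besides the shell and the picture viewer there is one more tool, called by a JSON object that holds its "fn" and its "kwargs", one argument or row to a line. servo_tool: Moves the arm, as the interface text tells. Its arguments: {"type":"object","properties":{"moves":{"type":"array","items":{"type":"array","items":{"type":"number"}}},"claw":{"type":"number"},"force":{"type":"number"}},"required":["moves"]}

```bash
mkdir -p pics; ls; python3 - <<'E'
from workcell import *
import cv2,numpy as np
o=get_obs();print(o)
for n in("scene","side","wrist"):
    im=camera(n);cv2.imwrite(f"pics/{n}0.png",im[:,:,::-1]);print(n,get_calibration(n))
a=cv2.imread("pics/scene0.png");cv2.imwrite("pics/s0b.png",cv2.resize(a,(800,600)))
a=cv2.imread("pics/side0.png");cv2.imwrite("pics/d0b.png",cv2.resize(a,(800,600)))
E
```

```text
pics
{'time': 0.0, 'q': array([7.61460489e+01, 5.01124745e+00, 1.00337037e+01, 9.51005739e+01,
       8.78974743e-04, 8.99988631e+01]), 'qd': array([-0.10302939, -0.06352567, -0.07566694, -0.00504436,  0.00446477,
        0.00357316]), 'joint_efforts': array([-1.35559996e-03, -5.20393324e+01,  4.64799464e+01,  1.67475455e-02,
       -2.01575904e-04,  4.49191361e-06]), 'ee_pos': array([0.13163424, 0.53376675, 0.23057495]), 'tcp_rot': array([-1.79921882e+02, -8.80523935e-04,  1.66147185e+02]), 'wrist_force': array([0.01324903, 0.32709915, 1.07471124]), 'torque': array([ 0.054871  , -0.01477377, -0.05850537]), 'grasp_force': 0.0, 'opening': 0.08567010812898088}
scene {'fx': 392.7265042952849, 'fy': 392.7265042952849, 'cx': 260.6875672814392, 'cy': 187.14495193679068, 'rvec': array([ 2.23475204, -0.87510458,  0.35684465]), 'tvec': array([-0.38341853,  0.37494074,  1.36022665])}
side {'fx': 425.8542482102681, 'fy': 425.8542482102681, 'cx': 253.06866389244323, 'cy': 189.5885033010086, 'rvec': array([ 0.03945412,  2.57301029, -1.74458205]), 'tvec': array([0.5026709 , 0.20708365, 1.80934844])}
wrist {'fx': 345.2917778669709, 'fy': 345.2917778669709, 'cx': 251.03940907384558, 'cy': 196.27893730750387, 'tool_from_camera': array([[-4.35792167e-04, -9.60716616e-01, -2.77530889e-01,
         7.04000319e-02],
       [ 9.99999336e-01, -1.22723033e-04, -1.14542141e-03,
         1.09003580e-03],
       [ 1.06636594e-03, -2.77531204e-01,  9.60716032e-01,
        -1.41850963e-01],
       [ 0.00000000e+00,  0.00000000e+00,  0.00000000e+00,
         1.00000000e+00]])}
```

View pics/s0b.png

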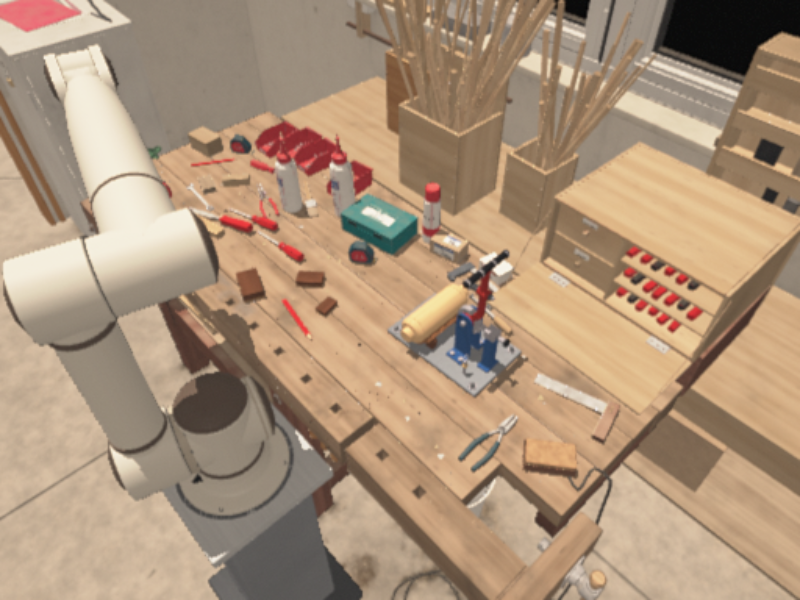

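View pics/d0b.png

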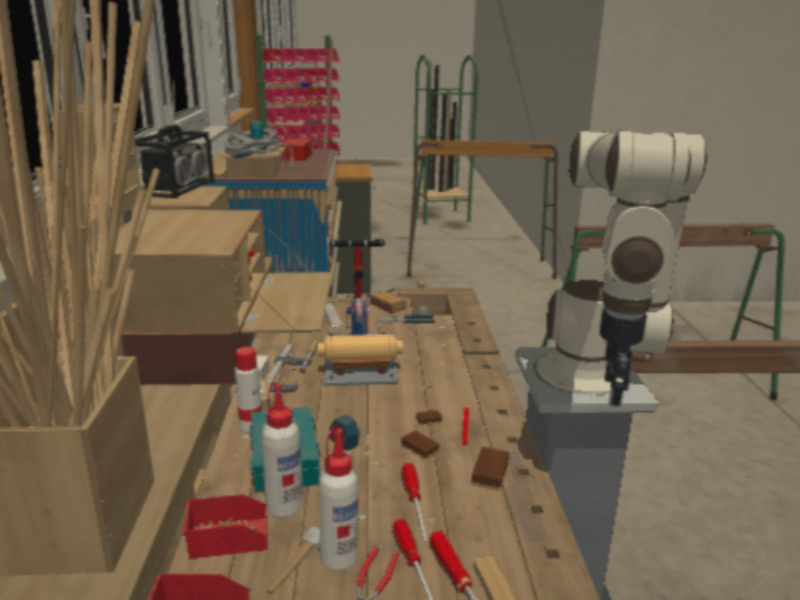

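The scene view (800 px scale) shows three dark brown blocks: large at (250,283), middle at (310,278) and small at (326,306). The clamp has its blank at (436,312), its blue posts at (470,335), and its handle up at (487,265). The side view shows the same blocks at (490,466), (420,442) and (429,415), with the handle at (357,243).

```bash
cat > h.py <<'E'
from workcell import *
import cv2,numpy as np
from scipy.spatial.transform import Rotation as R
def cam(name,o=None):
    c=get_calibration(name);K=np.array([[c['fx'],0,c['cx']],[0,c['fy'],c['cy']],[0,0,1]])
    if name=="wrist":
        T=np.eye(4);T[:3,:3]=R.from_euler('xyz',o['tcp_rot'],degrees=True).as_matrix();T[:3,3]=o['ee_pos']
        T=T@c['tool_from_camera'];return K,T[:3,:3],T[:3,3]
    Rm=R.from_rotvec(c['rvec']).as_matrix();return K,Rm.T,-Rm.T@c['tvec']
def ray(C,uv):
    K,Rw,t=C;d=Rw@np.linalg.inv(K)@np.array([uv[0],uv[1],1]);return t,d/np.linalg.norm(d)
def onz(C,uv,z): t,d=ray(C,uv);return t+d*(z-t[2])/d[2]
def tri(C1,u1,C2,u2):
    a,d=ray(C1,u1);b,e=ray(C2,u2);s=np.linalg.lstsq(np.c_[d,-e],b-a,rcond=None)[0]
    p,q=a+d*s[0],b+e*s[1];return (p+q)/2,np.linalg.norm(p-q)
def proj(C,P):
    K,Rw,t=C;p=K@(Rw.T@(np.asarray(P)-t));return p[:2]/p[2]
def shot(name,f,scale=1):
    o=get_obs();im=camera(name)[:,:,::-1].copy();cv2.imwrite(f"pics/{f}.png",im);np.savez(f"pics/{f}.npz",ee_pos=o['ee_pos'],tcp_rot=o['tcp_rot']);return o,im
def load(name,f):
    return cam(name,dict(np.load(f"pics/{f}.npz")) if name=="wrist" else None),cv2.imread(f"pics/{f}.png")
E
python3 - <<'E'
from h import *
S=cam("scene");D=cam("side")
k=.64
for n,a,b in [("large",(250,283),(490,466)),("mid",(310,278),(420,442)),("small",(326,306),(429,415)),("handle",(487,265),(357,243)),("blank",(436,312),(360,350))]:
    a=np.array(a)*k;b=np.array(b)*k
    print(n,tri(S,a,D,b),onz(S,a,.022),onz(D,b,.022))
for c,z in [((390,328),.0),((475,390),.0),((524,350),.0)]: print(onz(S,np.array(c)*k,.012))
E
```

```text
large (array([0.32439448, 0.43756942, 0.01849585]), np.float64(0.0011819764237703857)) [0.32352746 0.43402429 0.022     ] [0.32490984 0.44262636 0.022     ]
mid (array([0.46263302, 0.34257592, 0.01485931]), np.float64(0.00019307966818109815)) [0.4589732  0.33614338 0.022     ] [0.46351348 0.35317787 0.022     ]
small (array([0.43195573, 0.2276226 , 0.01178494]), np.float64(0.0013910733990653004)) [0.42611216 0.21944158 0.022     ] [0.4343141  0.24357705 0.022     ]
handle (array([ 0.6076645 , -0.16071551,  0.31853023]), np.float64(0.004711667188843973)) [0.8664079  0.03275549 0.022     ] [ 0.62194233 -1.11677914  0.022     ]
blank (array([ 0.59997949, -0.02290669,  0.06163361]), np.float64(0.004579158576446162)) [0.62908687 0.00204459 0.022     ] [ 0.59904215 -0.10043384  0.022     ]
[0.5065708  0.04998489 0.012     ]
[ 0.52585546 -0.23665687  0.012     ]
[ 0.70846636 -0.23750903  0.012     ]
```

Careful with the scale: shifts go in shares of 40 cm and turns go in shares of 180 degrees. That gives: 33 cm / 40 = 0.825, 31 cm / 40 = 0.775.

{"fn": "servo_tool", "kwargs": {
  "moves": [
    [0.0875,-0.05,0,0],
    [0.175,-0.1,0,0],
    [0.2625,-0.15,0,0],
    [0.35,-0.2,0,0],
    [0.4375,-0.25,0,0],
    [0.525,-0.3,0,0],
    [0.6125,-0.35,0,0],
    [0.7,-0.4,-0.025,0],
    [0.775,-0.45,-0.025,0],
    [0.825,-0.4875,-0.025,0],
    [0.825,-0.4875,-0.025,0],
    [0.825,-0.4875,-0.025,0]
  ]
}}

```text
time: 1.15
ee_pos: [0.4625, 0.3379, 0.2207]
tcp_rot: [-180.0, -0.0, 166.0]
wrist_force: [-0.2, 0.6, 0.8]
opening: 0.0852
grasp_force: 0.0
```

```bash
python3 - <<'E'
from h import *
o,im=shot("wrist","w1");print(o['time'],o['ee_pos'],o['tcp_rot'])
C=cam("wrist",o)
print(proj(C,(.463,.343,.022)),proj(C,(.6,-.02,.1)))
cv2.imwrite("pics/w1b.png",cv2.resize(im,(768,576)))
E
```

```text
1.15 [0.46254063 0.33792956 0.22065646] [-1.79952500e+02 -4.71467099e-02  1.65992344e+02]
[255.52309668 168.91391419] [-74.9183263  409.98729684]
```

View pics/w1b.png

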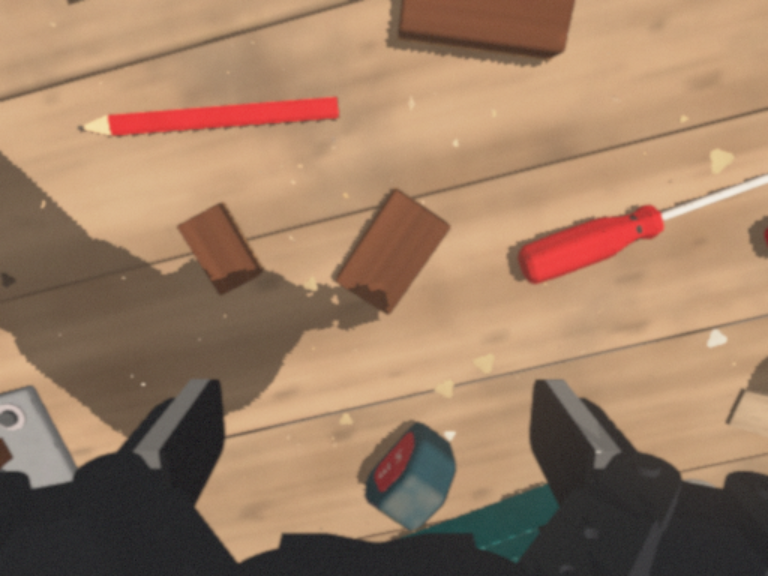

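The wrist view shows the middle pad at (393,250), with corners (398,189), (449,228), (389,313) and (337,277). The small pad is at (220,248), and the large one at the top edge. I'll take a second view for triangulation.

To row units: -8 cm / 40 = -0.2, -6 cm / 40 = -0.15.

{"fn": "servo_tool", "kwargs": {
  "moves": [
    [-0.025,-0.075,0,0],
    [-0.05,-0.15,0,0],
    [-0.05,-0.2,0,0],
    [-0.05,-0.2,0,0],
    [-0.05,-0.2,0,0]
  ]
}}

```text
time: 1.62
ee_pos: [0.4411, 0.2593, 0.2219]
tcp_rot: [179.9, 0.0, 166.2]
wrist_force: [0.6, 0.0, 0.2]
opening: 0.0854
grasp_force: 0.0
```

```bash
cat >> h.py <<'E'
def padquad(C,im,guess):
    hsv=cv2.cvtColor(im,cv2.COLOR_BGR2HSV);b,g,r=[im[:,:,i].astype(int) for i in range(3)]
    m=((hsv[:,:,0]<14)&(hsv[:,:,1]>110)&(hsv[:,:,2]>55)&(hsv[:,:,2]<150)&(r-b>30)&(r<140)).astype(np.uint8)
    m=cv2.morphologyEx(m,cv2.MORPH_OPEN,np.ones((3,3)))
    cs=cv2.findContours(m,cv2.RETR_EXTERNAL,cv2.CHAIN_APPROX_NONE)[0]
    u=proj(C,guess);c=min((c for c in cs if cv2.contourArea(c)>150),key=lambda c:np.linalg.norm(c.reshape(-1,2).mean(0)-u))
    return c
E
python3 - <<'E'
from h import *
shot("wrist","w2")
g=(.463,.343,.022);Q=[]
for f in("w1","w2"):
    C,im=load("wrist",f);c=padquad(C,im,g)
    h=cv2.convexHull(c);e=cv2.approxPolyDP(h,.04*cv2.arcLength(h,True),True).reshape(-1,2)
    M=cv2.minAreaRect(c)
    print(f,cv2.contourArea(c),e.tolist(),M)
    x=np.vstack([onz(C,p,.022)[:2] for p in c.reshape(-1,2)]).astype(np.float32)
    print(" on top plane",cv2.minAreaRect(x*1000))
    Q.append((C,np.array(M[0]),x.mean(0)))
print(tri(Q[0][0],Q[0][1],Q[1][0],Q[1][1]))
a=cv2.imread("pics/w2.png");cv2.drawContours(a,[c],-1,(0,255,0),1);cv2.imwrite("pics/w2b.png",a)
E
```

```text
w1 2367.5 [[274, 132], [298, 152], [257, 207], [225, 184]] ((260.8340148925781, 167.96200561523438), (43.70267105102539, 74.75623321533203), 34.69515609741211)
 on top plane ((463.77313232421875, 348.03875732421875), (44.49560546875, 75.01852416992188), 42.881805419921875)
w2 2722.0 [[346, 128], [378, 155], [334, 209], [303, 184]] ((339.30731201171875, 169.22230529785156), (46.02764892578125, 75.50603485107422), 35.88214111328125)
 on top plane ((462.95892333984375, 345.977294921875), (47.702205657958984, 73.87178802490234), 42.91851043701172)
(array([0.46505893, 0.34821298, 0.01324987]), np.float64(0.00010676483040445167))
```

View pics/w2b.png

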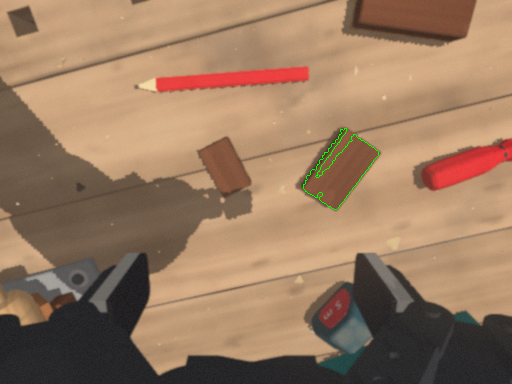

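To row units: -18 cm / 40 = -0.45, -15 cm / 40 = -0.375, 0.24 rad / 3.1416 = 0.0764.

{"fn": "servo_tool", "kwargs": {
  "moves": [
    [0.025,-0.1,0.025,0.0318],
    [0.05,-0.2,0.05,0.0637],
    [0.075,-0.3,0.075,0.0764],
    [0.1,-0.375,0.1,0.0764],
    [0.125,-0.45,0.1,0.0764],
    [0.125,-0.45,0.1,0.0764],
    [0.125,-0.45,0.1,0.0764]
  ]
}}

```text
time: 2.25
ee_pos: [0.4923, 0.0789, 0.261]
tcp_rot: [180.0, -0.0, 179.8]
wrist_force: [-0.5, 0.8, -0.7]
opening: 0.0857
grasp_force: 0.0
```

```bash
python3 - <<'E'
from h import *
o,im=shot("wrist","w3");print(o['ee_pos'],o['tcp_rot'],o['q'])
C=cam("wrist",o)
print(proj(C,(.6,-.02,.1)))
cv2.imwrite("pics/w3b.png",cv2.resize(im,(768,576)))
A,_=load("wrist","w1");B,_=load("wrist","w2")
for a,b in(((298,152),(378,155)),((257,207),(334,209)),((274,132),(346,128)),((225,184),(303,184))): print(tri(A,a,B,b),onz(A,a,.022))
E
```

```text
[0.49229327 0.078893   0.26100906] [ 1.79985085e+02 -2.30750528e-02  1.79807633e+02] [ 9.09404138e+00 -1.29469912e+00  6.97174668e+00  9.82868117e+01
  1.84428291e-02  9.28640831e+00]
[150.41163259 284.82397536]
(array([0.45844713, 0.38806676, 0.01673754]), np.float64(0.0014332641567610812)) [0.45679116 0.38776575 0.022     ]
(array([0.50403952, 0.3344675 , 0.01850905]), np.float64(0.0008975050114335539)) [0.50248222 0.33481013 0.022     ]
(array([ 0.43467082,  0.37166227, -0.02961675]), np.float64(0.005955642197659121)) [0.43198776 0.36911855 0.022     ]
(array([0.47173302, 0.30829905, 0.01496788]), np.float64(0.0012473986019789394)) [0.4707859  0.30909787 0.022     ]
```

View pics/w3b.png

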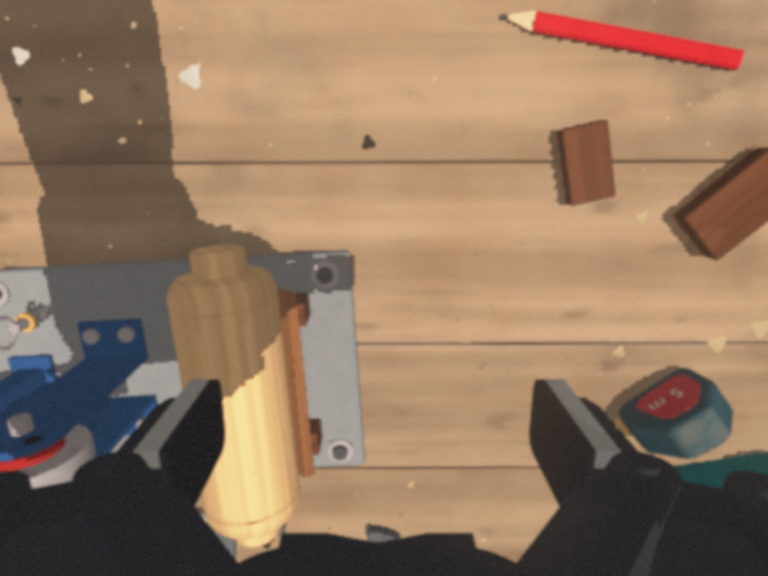

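The wrist view (768 scale) shows the near end of the clamp base plate at corners (352,252) and (364,465). The blank runs from tenon (218,250) to (255,545), and the arm hub is at lower left. I'll take one more view with the blank centred.

To row units: 10 cm / 40 = 0.25, 9 cm / 40 = 0.225.

{"fn": "servo_tool", "kwargs": {
  "moves": [
    [0.075,-0.05,0.025,0],
    [0.15,-0.1,0.05,0],
    [0.225,-0.15,0.05,0],
    [0.25,-0.15,0.05,0],
    [0.25,-0.15,0.05,0],
    [0.25,-0.15,0.05,0]
  ]
}}

```text
time: 2.8
ee_pos: [0.5917, 0.0207, 0.2803]
tcp_rot: [180.0, -0.1, 180.0]
wrist_force: [-0.4, 0.7, -0.2]
opening: 0.0853
grasp_force: 0.0
```

```bash
python3 - <<'E'
from h import *
o,im=shot("wrist","w4");print(o['ee_pos'],o['tcp_rot'])
cv2.imwrite("pics/w4b.png",cv2.resize(im,(768,576)))
C,_=load("wrist","w3")
for p in((352,252),(364,465)): print(onz(C,np.array(p)/1.5,.012))
E
```

```text
[0.59165651 0.02072728 0.28029455] [ 1.79981923e+02 -1.12031530e-01  1.79993909e+02]
[0.50091092 0.06067141 0.012     ]
[0.68886111 0.06790495 0.012     ]
```

View pics/w4b.png

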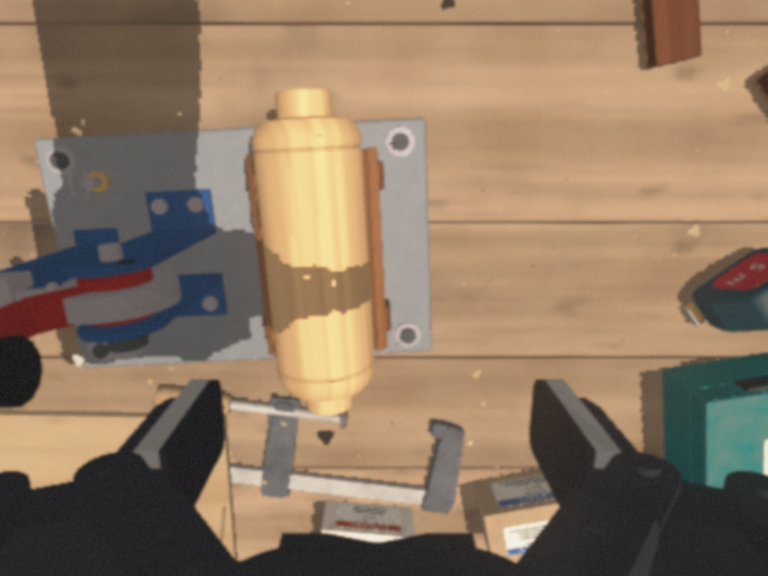

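The wrist view (768 scale) shows the base plate corners at (36,141), (425,118) and (431,350), the blank's silhouette edges, and the handle end at (10,372). Everything is consistent with a clamp yawed a few degrees off 180.

```bash
python3 - <<'E'
from h import *
C,im=load("wrist","w4")
P=[onz(C,np.array(p)/1.5,.012) for p in((36,141),(425,118),(431,350))]
for p in P:print(p)
print(np.linalg.norm(P[0]-P[1]),np.linalg.norm(P[2]-P[1]))
hsv=cv2.cvtColor(im,cv2.COLOR_BGR2HSV)
# blank silhouette per row: gradient-free, colour mask H~ wood in region, take rows 110..240
from numpy import polyfit
t=C[2]
def plane(a,b):
    n=np.cross(ray(C,a)[1],ray(C,b)[1]);return n/np.linalg.norm(n)
for rows in ((0,0),):
    L=((257,155),(281,378));Rr=((360,155),(373,372))
    L=[np.array(p)/1.5 for p in L];Rr=[np.array(p)/1.5 for p in Rr]
    n1=plane(*L);n2=plane(*Rr)
    if n1@ray(C,Rr[0])[1]<0:n1=-n1
    if n2@ray(C,L[0])[1]<0:n2=-n2
    d=np.cross(n1,n2);d/=np.linalg.norm(d);d*=np.sign(d[0])
    # point with n1.p=n2.p=.036 and d.p=0
    p=t+np.linalg.solve(np.array([n1,n2,d]),[.036,.036,0])
    for x in(.5,.6,.7):print("axis",p+d*(x-p[0])/d[0])
    print("dir",np.degrees(np.arctan2(d[1],d[0])),d)
# tenon ends
for q in((303,92),(327,411)):print("end z.065",onz(C,np.array(q)/1.5,.065))
# handle in scene & side
for f in("scene0","side0"):
    a=cv2.imread(f"pics/{f}.png");
    c=cv2.resize(a[140:260,230:350] if f[1]=='c' else a[130:250,180:290],None,fx=5,fy=5,interpolation=cv2.INTER_CUBIC);cv2.imwrite(f"pics/{f}c.png",c[:600])
x=np.hstack([cv2.resize(cv2.imread("pics/scene0c.png"),(400,400)),cv2.resize(cv2.imread("pics/side0c.png"),(367,400))]);cv2.imwrite("pics/hc.png",x)
E
```

```text
[ 0.51797221 -0.23739256  0.012     ]
[0.50157852 0.05779372 0.012     ]
[0.68849307 0.06760631 0.012     ]
0.2956411625855092 0.18717194688827768
axis [ 0.5        -0.02785791  0.04145133]
axis [ 0.6        -0.02249845  0.04423787]
axis [ 0.7        -0.01713899  0.0470244 ]
dir 3.067808088578189 [0.99818055 0.05349707 0.02781467]
end z.065 [ 0.48824112 -0.02599239  0.065     ]
end z.065 [ 0.71716281 -0.01665834  0.065     ]
```

View pics/hc.png

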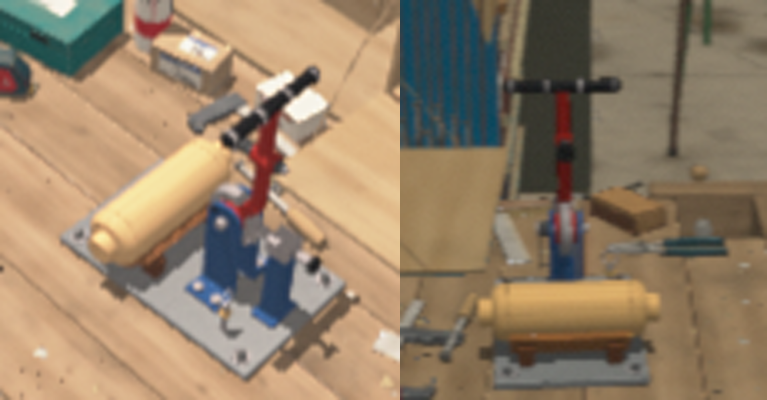

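The crops show the black handle upright, with its ends at (228,140)/(315,73) in the scene crop and at (108,85)/(220,84) in the side crop. The arm is straight up.

```bash
python3 - <<'E'
from h import *
S=cam("scene");D=cam("side");f=120/400
s=lambda u,v:(230+u*f,140+v*f)
d=lambda u,v:(180+u*f,130+v*f)
A=tri(S,s(228,140),D,d(220,84));B=tri(S,s(315,73),D,d(108,85))
print(A,B,(A[0]+B[0])/2,np.linalg.norm(A[0]-B[0]))
c=np.array([.6,-.0203,0]);y=np.radians(183.05);Rz=R.from_euler('z',y).as_matrix()
for n,p in dict(hinge=(0,.11,.13),handle=(0,.14,.315),gb=(.044,.14,.315),gb_level=(.044,-.075,.16)).items(): print(n,c+Rz@p,proj(S,c+Rz@p),proj(D,c+Rz@p))
h=c+Rz@np.array([0,.14,.315]);print(s(271,107),d(164,85))
for p in((.0,.0,.101),):print(proj(S,c+Rz@p),proj(D,c+Rz@p))
E
```

```text
(array([ 0.53257096, -0.16989307,  0.31691478]), np.float64(0.004179897426292755)) (array([ 0.67438361, -0.16293708,  0.31648795]), np.float64(0.00025654868750467607)) [ 0.60347729 -0.16641507  0.31670136] 0.14198378290137573
hinge [ 0.60585281 -0.13014418  0.13      ] [300.20423828 202.48232796] [228.7337771  198.70957922]
handle [ 0.60744904 -0.16010169  0.315     ] [310.91304573 170.78320886] [228.09297962 156.02158019]
gb [ 0.56351136 -0.16244281  0.315     ] [302.62398023 177.24359395] [238.39604845 155.86484962]
gb_level [0.55207177 0.05225264 0.16      ] [257.19570415 178.77242831] [241.69763704 209.69293834]
(311.3, 172.1) (229.2, 155.5)
[278.47627003 193.00762953] [229.84223394 215.47383369]
```

To row units: 32.9 cm / 40 = 0.8225, -12.8 cm / 40 = -0.32, -0.829 rad / 3.1416 = -0.2639.

{"fn": "servo_tool", "kwargs": {
  "moves": [
    [-0.0325,0.0875,0,-0.0318],
    [-0.065,0.175,0,-0.0637],
    [-0.0975,0.2625,0,-0.0955],
    [-0.13,0.35,-0.025,-0.1273],
    [-0.1625,0.4375,-0.075,-0.1592],
    [-0.2,0.525,-0.125,-0.191],
    [-0.2375,0.6125,-0.2,-0.2228],
    [-0.275,0.7,-0.275,-0.2546],
    [-0.3,0.775,-0.35,-0.2639],
    [-0.32,0.8225,-0.4,-0.2639],
    [-0.32,0.8225,-0.45,-0.2639],
    [-0.32,0.8225,-0.45,-0.2639],
    [-0.32,0.8225,-0.45,-0.2639]
  ]
}}

```text
time: 3.93
ee_pos: [0.4618, 0.3481, 0.1013]
tcp_rot: [-179.9, -0.0, 132.5]
wrist_force: [0.6, -0.6, 0.5]
opening: 0.0856
grasp_force: 0.0
```

```bash
python3 - <<'E'
from h import *
o,im=shot("wrist","w5");print(o['ee_pos'],o['tcp_rot'],o['q'])
C=cam("wrist",o);c=padquad(C,im,(.464,.348,.022))
x=np.vstack([onz(C,p,.022)[:2] for p in c.reshape(-1,2)]).astype(np.float32)
print(cv2.minAreaRect(x*1000),cv2.boxPoints(cv2.minAreaRect(x*1000)))
cv2.drawContours(im,[c],-1,(0,255,0),1);cv2.imwrite("pics/w5b.png",im)
E
```

```text
[0.46184642 0.34814368 0.10127554] [-1.79902553e+02 -3.32320157e-03  1.32531894e+02] [ 3.70122802e+01  8.34860773e+00 -6.03905448e-01  8.11448021e+01
 -6.06533635e-03  8.44803881e+01]
((463.5196533203125, 349.83062744140625), (44.004154205322266, 75.3897476196289), 43.30142593383789) [[421.655   362.17346]
 [473.36002 307.30817]
 [505.3843  337.4878 ]
 [453.6793  392.3531 ]]
```

View pics/w5b.png

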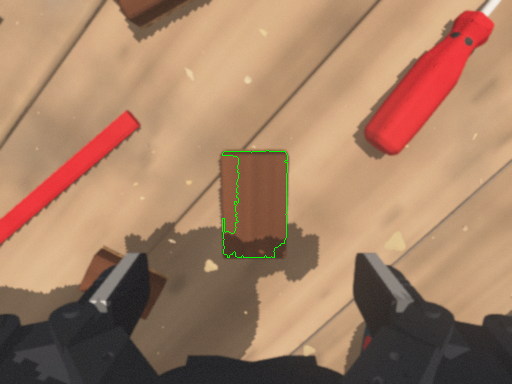

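The pad is centred under the gripper, with its contour at x 221–288 and y 150–257, and its long side runs along the image vertical, so the closing direction is right. I'll descend and grip.

To row units: -9.8 cm / 40 = -0.245, -9 cm / 40 = -0.225.

{"fn": "servo_tool", "kwargs": {
  "moves": [
    [0.0025,0.0025,-0.05,0],
    [0.0025,0.0025,-0.1,0],
    [0.0025,0.0025,-0.15,0],
    [0.0025,0.0025,-0.2,0],
    [0.0025,0.0025,-0.225,0],
    [0.0025,0.0025,-0.245,0],
    [0.0025,0.0025,-0.245,0],
    [0.0025,0.0025,-0.245,0]
  ]
}}

```text
time: 4.65
ee_pos: [0.4653, 0.3491, 0.0046]
tcp_rot: [179.9, 0.0, 132.4]
wrist_force: [0.3, 0.0, 0.0]
opening: 0.0852
grasp_force: 0.0
```

{"fn": "servo_tool", "kwargs": {
  "moves": [
    [0,0,0,0],
    [0,0,0,0],
    [0,0,0,0],
    [0,0,0,0],
    [0,0,0,0],
    [0,0,0,0],
    [0,0,0,0],
    [0,0,0,0],
    [0,0,0,0],
    [0,0,0,0]
  ],
  "claw": 1,
  "force": 30
}}

```text
time: 5.48
ee_pos: [0.465, 0.3493, 0.0042]
tcp_rot: [179.9, 0.0, 132.4]
wrist_force: [-0.9, 0.2, 5.8]
opening: 0.0446
grasp_force: 30.9
```

To row units: -36.9 cm / 40 = -0.9225, 13.5 cm / 40 = 0.3375, 0.884 rad / 3.1416 = 0.2814.

{"fn": "servo_tool", "kwargs": {
  "moves": [
    [0,0,0.075,0],
    [0,0,0.175,0],
    [0,0,0.275,0],
    [0.0125,-0.025,0.375,0.0159],
    [0.045,-0.1125,0.45,0.0477],
    [0.075,-0.2,0.475,0.0796],
    [0.105,-0.2875,0.475,0.1114],
    [0.1375,-0.375,0.475,0.1432],
    [0.17,-0.4625,0.475,0.1751],
    [0.2025,-0.55,0.475,0.2069],
    [0.235,-0.6375,0.475,0.2387],
    [0.2675,-0.725,0.475,0.2706],
    [0.3,-0.8125,0.45,0.2814],
    [0.325,-0.8875,0.425,0.2814],
    [0.3375,-0.9225,0.375,0.2814],
    [0.3375,-0.9225,0.3375,0.2814],
    [0.3375,-0.9225,0.325,0.2814],
    [0.3375,-0.9225,0.325,0.2814],
    [0.3375,-0.9225,0.325,0.2814]
  ]
}}

```text
time: 7.07
ee_pos: [0.5996, -0.0195, 0.1338]
tcp_rot: [180.0, 0.0, -176.9]
wrist_force: [-0.2, 0.4, -1.4]
opening: 0.0441
grasp_force: 31.3
```

```bash
python3 - <<'E'
from h import *
o,im=shot("wrist","w6");print(o['time'],o['ee_pos'],o['tcp_rot'],o['wrist_force'],o['opening'],o['grasp_force'])
_,s=shot("scene","s6")
C=cam("wrist",o)
a=cv2.resize(s[120:280,200:360],(384,384),interpolation=cv2.INTER_CUBIC)
cv2.imwrite("pics/w6b.png",np.hstack([im,a])[:, :800] if 0 else cv2.resize(np.hstack([im,a]),(800,343)))
E
```

```text
7.0667 [ 0.59960661 -0.01946071  0.13380784] [ 1.79995150e+02  3.46236349e-03 -1.76912994e+02] [-0.22118029  0.42773676 -1.36155128] 0.044114047462628515 31.266490817070007
```

View pics/w6b.png

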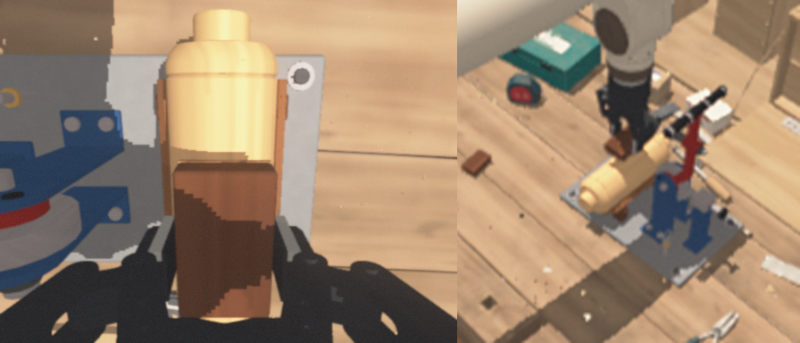

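The wrist view shows the pad held level over the blank and nearly centred on it. The scene crop confirms it. I'll check the lateral offset numerically from the blank's silhouette.

```bash
python3 - <<'E'
from h import *
C,im=load("wrist","w6")
hsv=cv2.cvtColor(im,cv2.COLOR_BGR2HSV)
print([tuple(hsv[130,u]) for u in range(172,330,6)])
L=[];Rr=[]
for v in range(90,176,3):
    # blank: yellow, high value and saturation
    m=(hsv[v,:,0]>12)&(hsv[v,:,0]<28)&(hsv[v,:,1]>90)&(hsv[v,:,2]>150)
    c=248;l=c
    while m[l-1:l+1].any():l-=1
    r=c
    while m[r:r+2].any():r+=1
    L.append((l,v));Rr.append((r,v))
print(L[::6],Rr[::6])
L=np.array(L,float);Rr=np.array(Rr,float)
fl=np.polyfit(L[:,1],L[:,0],1);fr=np.polyfit(Rr[:,1],Rr[:,0],1);t=C[2]
def pl(f):
    n=np.cross(ray(C,(np.polyval(f,90),90))[1],ray(C,(np.polyval(f,175),175))[1]);return n/np.linalg.norm(n)
n1,n2=pl(fl),pl(fr);m=ray(C,(248,130))[1];n1*=np.sign(n1@m);n2*=np.sign(n2@m)
b=n1-n2;b/=np.linalg.norm(b)  # bisecting plane contains axis & camera
for x in(.56,.6):
    print(x,"axis y at z=.065:",t[1]-(b[0]*(x-t[0])+b[2]*(.065-t[2]))/b[1])
print("halfangle range",.036/np.sin(.5*np.arccos(-n1@n2)),t)
E
```

```text
[(np.uint8(16), np.uint8(17), np.uint8(193)), (np.uint8(12), np.uint8(130), np.uint8(145)), (np.uint8(12), np.uint8(136), np.uint8(169)), (np.uint8(15), np.uint8(114), np.uint8(190)), (np.uint8(16), np.uint8(113), np.uint8(221)), (np.uint8(18), np.uint8(111), np.uint8(233)), (np.uint8(19), np.uint8(103), np.uint8(239)), (np.uint8(20), np.uint8(105), np.uint8(241)), (np.uint8(21), np.uint8(100), np.uint8(244)), (np.uint8(22), np.uint8(94), np.uint8(245)), (np.uint8(24), np.uint8(84), np.uint8(247)), (np.uint8(25), np.uint8(80), np.uint8(247)), (np.uint8(26), np.uint8(76), np.uint8(247)), (np.uint8(25), np.uint8(80), np.uint8(247)), (np.uint8(24), np.uint8(83), np.uint8(247)), (np.uint8(24), np.uint8(83), np.uint8(247)), (np.uint8(27), np.uint8(68), np.uint8(247)), (np.uint8(27), np.uint8(65), np.uint8(247)), (np.uint8(23), np.uint8(86), np.uint8(247)), (np.uint8(25), np.uint8(80), np.uint8(247)), (np.uint8(24), np.uint8(85), np.uint8(247)), (np.uint8(21), np.uint8(101), np.uint8(243)), (np.uint8(18), np.uint8(107), np.uint8(237)), (np.uint8(12), np.uint8(132), np.uint8(153)), (np.uint8(12), np.uint8(141), np.uint8(201)), (np.uint8(13), np.uint8(37), np.uint8(179)), (np.uint8(16), np.uint8(22), np.uint8(199))]
[(248, 90), (248, 108), (248, 126), (248, 144), (248, 162)] [(248, 90), (248, 108), (248, 126), (248, 144), (248, 162)]
0.56 axis y at z=.065: -0.023801774601468064
0.6 axis y at z=.065: -0.02419553128974564
halfangle range 0.18395755938639252 [ 0.5295632  -0.02218044  0.27565327]
```

```bash
python3 - <<'E'
from h import *
C,im=load("wrist","w6")
hsv=cv2.cvtColor(im,cv2.COLOR_BGR2HSV).astype(int)
V=hsv[:,:,2];H=hsv[:,:,0];S=hsv[:,:,1]
L=[];Rr=[]
for v in range(95,172,4):
    m=(H[v]>=14)&(S[v]>50)&(V[v]>175)
    l=r=248
    while m[l-1]:l-=1
    while m[r+1]:r+=1
    L.append((l-.5,v));Rr.append((r+.5,v))
print(L[::4],Rr[::4])
L=np.array(L);Rr=np.array(Rr);t=C[2]
def pl(E):
    f=np.polyfit(E[:,1],E[:,0],1);n=np.cross(ray(C,(np.polyval(f,90),90))[1],ray(C,(np.polyval(f,175),175))[1]);return n/np.linalg.norm(n)
n1,n2=pl(L),pl(Rr);m=ray(C,(248,130))[1];n1*=np.sign(n1@m);n2*=np.sign(n2@m)
b=n1-n2;b/=np.linalg.norm(b)
for x in(.52,.56,.6): print(x,"axis y:",t[1]-(b[0]*(x-t[0])+b[2]*(.065-t[2]))/b[1])
print(.036/np.sin(.5*np.arccos(-n1@n2)),t)
# pad front edge centre
print([(u,tuple(hsv[230,u])) for u in list(range(186,204,2))+list(range(300,316,2))])
E
```

```text
[(187.5, 95), (187.5, 111), (188.5, 127), (189.5, 143), (190.5, 159)] [(310.5, 95), (309.5, 111), (308.5, 127), (307.5, 143), (307.5, 159)]
0.52 axis y: -0.02424421708569812
0.56 axis y: -0.02216613526998306
0.6 axis y: -0.020088053454268003
0.14537506350825624 [ 0.5295632  -0.02218044  0.27565327]
[(186, (np.int64(12), np.int64(126), np.int64(105))), (188, (np.int64(11), np.int64(131), np.int64(107))), (190, (np.int64(12), np.int64(132), np.int64(104))), (192, (np.int64(15), np.int64(124), np.int64(119))), (194, (np.int64(14), np.int64(115), np.int64(124))), (196, (np.int64(9), np.int64(120), np.int64(83))), (198, (np.int64(11), np.int64(122), np.int64(86))), (200, (np.int64(11), np.int64(126), np.int64(83))), (202, (np.int64(12), np.int64(132), np.int64(85))), (300, (np.int64(10), np.int64(138), np.int64(139))), (302, (np.int64(10), np.int64(134), np.int64(143))), (304, (np.int64(9), np.int64(139), np.int64(141))), (306, (np.int64(9), np.int64(133), np.int64(134))), (308, (np.int64(11), np.int64(135), np.int64(142))), (310, (np.int64(12), np.int64(141), np.int64(185))), (312, (np.int64(11), np.int64(135), np.int64(189))), (314, (np.int64(11), np.int64(47), np.int64(183)))]
```

To row units: -2.6 cm / 40 = -0.065, -0.05 cm / 40 = -0.0013.

{"fn": "servo_tool", "kwargs": {
  "moves": [
    [0,-0.0013,-0.025,0],
    [0,-0.0013,-0.05,0],
    [0,-0.0013,-0.06,0],
    [0,-0.0013,-0.065,0],
    [0,-0.0013,-0.065,0],
    [0,-0.0013,-0.065,0]
  ]
}}

```text
time: 7.67
ee_pos: [0.5996, -0.0205, 0.1072]
tcp_rot: [180.0, -0.0, -176.9]
wrist_force: [0.8, 0.1, -0.2]
opening: 0.0444
grasp_force: 31.3
```

To row units: -0.25 cm / 40 = -0.0063, -0.2 cm / 40 = -0.005.

{"fn": "servo_tool", "kwargs": {
  "moves": [
    [0,0,-0.0025,0],
    [0,0,-0.005,0],
    [0,0,-0.0063,0],
    [0,0,-0.0063,0],
    [0,0,-0.0063,0]
  ]
}}

```text
time: 8.08
ee_pos: [0.5998, -0.0205, 0.105]
tcp_rot: [-180.0, 0.0, -177.0]
wrist_force: [0.0, -0.2, 0.5]
opening: 0.0444
grasp_force: 31.4
```

To row units: -0.1 cm / 40 = -0.0025, -0.05 cm / 40 = -0.0013.

{"fn": "servo_tool", "kwargs": {
  "moves": [
    [0,0,-0.0013,0],
    [0,0,-0.0025,0],
    [0,0,-0.0025,0],
    [0,0,-0.0025,0]
  ]
}}

```text
time: 8.42
ee_pos: [0.5998, -0.0205, 0.1049]
tcp_rot: [-180.0, 0.1, -177.0]
wrist_force: [-2.8, -0.0, 8.0]
opening: 0.0444
grasp_force: 32.2
```

{"fn": "servo_tool", "kwargs": {
  "moves": [
    [0,0,-0.0008,0],
    [0,0,-0.0015,0],
    [0,0,-0.0015,0],
    [0,0,-0.0015,0]
  ]
}}

```text
time: 8.75
ee_pos: [0.5999, -0.0205, 0.1049]
tcp_rot: [-180.0, 0.1, -177.0]
wrist_force: [-4.8, -0.1, 11.1]
opening: 0.0443
grasp_force: 32.6
```

To row units: 0.09 cm / 40 = 0.0023, 0.05 cm / 40 = 0.0013.

{"fn": "servo_tool", "kwargs": {
  "moves": [
    [0,0,0.0013,0],
    [0,0,0.0023,0],
    [0,0,0.0023,0],
    [0,0,0.0023,0]
  ]
}}

```text
time: 9.08
ee_pos: [0.5998, -0.0205, 0.105]
tcp_rot: [-180.0, 0.1, -177.0]
wrist_force: [-3.6, 0.7, 6.8]
opening: 0.0444
grasp_force: 32.2
```

{"fn": "servo_tool", "kwargs": {
  "moves": [
    [0,0,0,0],
    [0,0,0,0],
    [0,0,0,0],
    [0,0,0,0],
    [0,0,0,0],
    [0,0,0,0]
  ],
  "claw": 0.3
}}

```text
time: 9.58
ee_pos: [0.5997, -0.0205, 0.1039]
tcp_rot: [180.0, -0.0, -176.9]
wrist_force: [0.5, -0.2, -0.6]
opening: 0.0596
grasp_force: 0.0
```

To row units: 9 cm / 40 = 0.225, 6 cm / 40 = 0.15.

{"fn": "servo_tool", "kwargs": {
  "moves": [
    [0,0,0.025,0],
    [0,0,0.075,0],
    [0,0,0.15,0],
    [0,0,0.225,0],
    [0,0,0.225,0],
    [0,0,0.225,0]
  ]
}}

```text
time: 10.08
ee_pos: [0.6007, -0.0206, 0.1969]
tcp_rot: [-180.0, 0.2, -177.0]
wrist_force: [0.6, -0.0, -0.6]
opening: 0.0597
grasp_force: 0.0
```

```bash
python3 - <<'E'
from h import *
o,im=shot("wrist","w7");print(o['time'],o['ee_pos'],o['tcp_rot'],o['opening'])
_,d=shot("side","d7")
a=cv2.resize(d[180:260,180:290],(528,384),interpolation=cv2.INTER_CUBIC)
cv2.imwrite("pics/w7b.png",cv2.resize(np.hstack([im,a]),(800,295)))
E
```

```text
10.0833 [ 0.60066043 -0.02055679  0.19688159] [-179.97759689    0.24421079 -176.95412474] 0.059680619923342525
```

View pics/w7b.png

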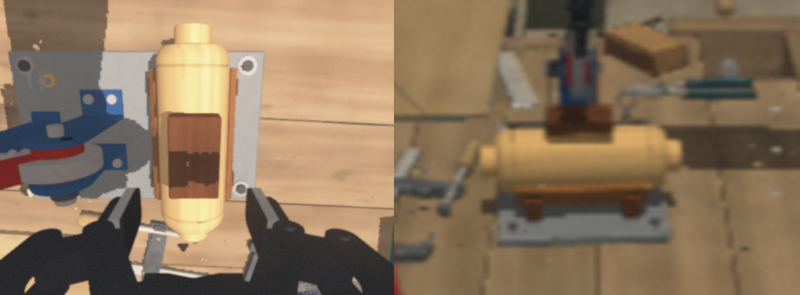

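The wrist view shows the pad lying squarely on top of the blank, and the side crop shows it level. I'll check its position numerically, then go up and over to the handle.

```bash
python3 - <<'E'
from h import *
C,im=load("wrist","w7");c=padquad(C,im,(.6,-.02,.123))
x=np.vstack([onz(C,p,.123)[:2] for p in c.reshape(-1,2)]).astype(np.float32)
print(cv2.minAreaRect(x*1000))
E
```

```text
((609.0289306640625, -19.06055450439453), (39.198055267333984, 43.08525466918945), 1.5251237154006958)
```

To row units: 20 cm / 40 = 0.5, -14.2 cm / 40 = -0.355.

{"fn": "servo_tool", "kwargs": {
  "moves": [
    [-0.025,0,0.1,0],
    [-0.05,0,0.2,0],
    [-0.075,0,0.3,0],
    [-0.1,0,0.4,0],
    [-0.1,0,0.475,0],
    [-0.1,-0.05,0.5,0],
    [-0.1,-0.125,0.5,0],
    [-0.1,-0.2,0.5,0],
    [-0.1,-0.275,0.5,0],
    [-0.1,-0.355,0.5,0],
    [-0.1,-0.355,0.5,0],
    [-0.1,-0.355,0.5,0],
    [-0.1,-0.355,0.5,0]
  ],
  "claw": 0
}}

```text
time: 11.27
ee_pos: [0.5597, -0.1624, 0.3932]
tcp_rot: [180.0, -0.1, -177.0]
wrist_force: [0.6, -1.1, -0.6]
opening: 0.0855
grasp_force: 0.0
```

```bash
python3 - <<'E'
from h import *
o,im=shot("wrist","w8");print(o['ee_pos'],o['tcp_rot'],o['q'])
C=cam("wrist",o)
# handle ends predicted, and dark mask centre column profile at the bar
for p in((.5303,-.1641,.315),(.561,-.163,.315),(.607,-.1605,.315)):print(p,proj(C,p))
V=im.max(2)
for v in range(150,384,12):
    d=np.where(V[v,130:370]<60)[0]+130
    if len(d):
        s=np.split(d,np.where(np.diff(d)>2)[0]+1);print(v,[(int(q[0]),int(q[-1])) for q in s if len(q)>4])
E
```

```text
[ 0.55967312 -0.16244291  0.39317387] [ 1.79953531e+02 -8.98488015e-02 -1.76985854e+02] [-1.61921675e+01  1.88971497e+01  4.55534219e+01  1.16756407e+02
  1.43252642e-02 -1.92062898e+01]
(0.5303, -0.1641, 0.315) [249.54578319 162.45165412]
(0.561, -0.163, 0.315) [248.85018889 207.78190403]
(0.607, -0.1605, 0.315) [249.10264181 269.86862577]
174 [(237, 244), (256, 261)]
186 [(236, 241)]
198 [(179, 183), (237, 246), (253, 261)]
210 [(237, 261)]
222 [(237, 260)]
234 [(238, 259)]
258 [(137, 145), (238, 243)]
270 [(130, 146)]
282 [(130, 147), (239, 247)]
294 [(130, 147), (239, 249)]
306 [(130, 143)]
318 [(130, 137), (239, 259)]
330 [(239, 259)]
342 [(239, 259)]
354 [(130, 140)]
366 [(130, 149), (186, 315)]
378 [(130, 355), (358, 368)]
```

The bar sits at columns 237–260, as predicted, so it is centred between the fingers. I'll lower and grip.

To row units: -9.6 cm / 40 = -0.24, -8 cm / 40 = -0.2.

{"fn": "servo_tool", "kwargs": {
  "moves": [
    [0,0,-0.075,0],
    [0,0,-0.15,0],
    [0,0,-0.2,0],
    [0,0,-0.24,0],
    [0,0,-0.24,0],
    [0,0,-0.24,0]
  ]
}}

```text
time: 11.82
ee_pos: [0.5593, -0.1614, 0.298]
tcp_rot: [180.0, -0.1, -176.9]
wrist_force: [0.1, -0.6, 0.7]
opening: 0.0852
grasp_force: 0.0
```

{"fn": "servo_tool", "kwargs": {
  "moves": [
    [0,0,0,0],
    [0,0,0,0],
    [0,0,0,0],
    [0,0,0,0],
    [0,0,0,0],
    [0,0,0,0],
    [0,0,0,0],
    [0,0,0,0],
    [0,0,0,0],
    [0,0,0,0],
    [0,0,0,0],
    [0,0,0,0],
    [0,0,0,0],
    [0,0,0,0]
  ],
  "claw": 1,
  "force": 40
}}

```text
time: 12.98
ee_pos: [0.5598, -0.1626, 0.2984]
tcp_rot: [-180.0, 0.0, -177.0]
wrist_force: [0.8, -2.2, 6.5]
opening: 0.0167
grasp_force: 39.1
```

```bash
python3 - <<'E'
import numpy as np
def P(f): 
    y=30*np.cos(f)-185*np.sin(f);z=185*np.cos(f)+30*np.sin(f);return np.array([.0532*y,-.9986*y,z])/10
for f0,fs in((0,np.arange(.08,.81,.08)),(.8,np.arange(.88,1.41,.08)),(1.36,[1.4,1.44,1.48,1.52,1.54,1.56,1.58,1.59,1.6])):
    print(f0,[[*np.round(P(f)-P(f0),2),0] for f in fs])
E
```

```text
0 [[np.float64(-0.08), np.float64(1.49), np.float64(0.18), 0], [np.float64(-0.16), np.float64(2.98), np.float64(0.24), 0], [np.float64(-0.24), np.float64(4.48), np.float64(0.18), 0], [np.float64(-0.32), np.float64(5.96), np.float64(0.0), 0], [np.float64(-0.4), np.float64(7.43), np.float64(-0.29), 0], [np.float64(-0.47), np.float64(8.87), np.float64(-0.71), 0], [np.float64(-0.55), np.float64(10.27), np.float64(-1.23), 0], [np.float64(-0.62), np.float64(11.63), np.float64(-1.87), 0], [np.float64(-0.69), np.float64(12.93), np.float64(-2.61), 0], [np.float64(-0.75), np.float64(14.16), np.float64(-3.46), 0]]
0.8 [[np.float64(-0.06), np.float64(1.16), np.float64(-0.94), 0], [np.float64(-0.12), np.float64(2.25), np.float64(-1.97), 0], [np.float64(-0.17), np.float64(3.25), np.float64(-3.09), 0], [np.float64(-0.22), np.float64(4.16), np.float64(-4.28), 0], [np.float64(-0.26), np.float64(4.97), np.float64(-5.54), 0], [np.float64(-0.3), np.float64(5.67), np.float64(-6.86), 0], [np.float64(-0.33), np.float64(6.27), np.float64(-8.24), 0]]
1.36 [[np.float64(-0.01), np.float64(0.26), np.float64(-0.7), 0], [np.float64(-0.03), np.float64(0.49), np.float64(-1.42), 0], [np.float64(-0.04), np.float64(0.69), np.float64(-2.14), 0], [np.float64(-0.05), np.float64(0.86), np.float64(-2.87), 0], [np.float64(-0.05), np.float64(0.93), np.float64(-3.24), 0], [np.float64(-0.05), np.float64(1.0), np.float64(-3.6), 0], [np.float64(-0.06), np.float64(1.06), np.float64(-3.97), 0], [np.float64(-0.06), np.float64(1.09), np.float64(-4.16), 0], [np.float64(-0.06), np.float64(1.12), np.float64(-4.35), 0]]
```

To row units: 14.16 cm / 40 = 0.354, -0.69 cm / 40 = -0.0173.

{"fn": "servo_tool", "kwargs": {
  "moves": [
    [-0.002,0.0373,0.0045,0],
    [-0.004,0.0745,0.006,0],
    [-0.006,0.112,0.0045,0],
    [-0.008,0.149,0,0],
    [-0.01,0.1858,-0.0075,0],
    [-0.0118,0.2218,-0.0175,0],
    [-0.0138,0.2568,-0.0308,0],
    [-0.0155,0.2908,-0.0468,0],
    [-0.0173,0.3233,-0.0653,0],
    [-0.0188,0.354,-0.0865,0],
    [-0.0188,0.354,-0.0865,0]
  ]
}}

```text
time: 13.9
ee_pos: [0.552, -0.0191, 0.2617]
tcp_rot: [180.0, -0.1, -176.9]
wrist_force: [5.5, -5.5, -0.4]
opening: 0.0164
grasp_force: 39.4
```

To row units: -7.5 cm / 40 = -0.1875, -6.86 cm / 40 = -0.1715.

{"fn": "servo_tool", "kwargs": {
  "moves": [
    [-0.0015,0.029,-0.0235,0],
    [-0.003,0.0563,-0.0493,0],
    [-0.0043,0.0813,-0.0773,0],
    [-0.0055,0.104,-0.107,0],
    [-0.0065,0.1243,-0.1385,0],
    [-0.0075,0.1418,-0.1715,0],
    [-0.0078,0.15,-0.1875,0],
    [-0.0078,0.15,-0.1875,0],
    [-0.0078,0.15,-0.1875,0]
  ]
}}

```text
time: 14.65
ee_pos: [0.5492, 0.0381, 0.1884]
tcp_rot: [-179.9, -0.0, -177.0]
wrist_force: [4.0, -10.1, 2.9]
opening: 0.0163
grasp_force: 39.9
```

To row units: -4.6 cm / 40 = -0.115, -4.35 cm / 40 = -0.1088.

{"fn": "servo_tool", "kwargs": {
  "moves": [
    [-0.0005,0.0075,-0.0175,0],
    [-0.0008,0.0125,-0.0363,0],
    [-0.001,0.0175,-0.0543,0],
    [-0.0013,0.0225,-0.0725,0],
    [-0.0015,0.0263,-0.09,0],
    [-0.0015,0.0288,-0.1,0],
    [-0.0015,0.03,-0.1088,0],
    [-0.0018,0.0313,-0.115,0],
    [-0.0018,0.0313,-0.115,0],
    [-0.0018,0.0313,-0.115,0]
  ]
}}

```text
time: 15.48
ee_pos: [0.5486, 0.0511, 0.1438]
tcp_rot: [-179.9, 0.1, -177.0]
wrist_force: [-0.2, -5.6, 10.6]
opening: 0.0168
grasp_force: 40.4
```

```bash
python3 - <<'E'
from h import *
o=get_obs();print(o['time'],o['ee_pos'],o['tcp_rot'],o['wrist_force'],o['torque'],o['opening'])
z=(o['ee_pos'][2]-.2984)*1000;y=(o['ee_pos'][1]+.1626)*1000/-.9986
from scipy.optimize import brentq
print(brentq(lambda f:185*(np.cos(f)-1)+30*np.sin(f)-z,1,1.9),y, 30*(np.cos(1.57)-1)-185*np.sin(1.57))
E
```

```text
15.4833 [0.54855399 0.05106451 0.14379992] [-1.79943633e+02  7.37683605e-02 -1.76962480e+02] [-0.16670381 -5.58242808 10.6356907 ] [-1.15393153  0.00801228 -0.04500161] 0.016800033260081112
1.5686342023949431 -213.96406343414858 -214.97605154106742
```

To row units: -0.3 cm / 40 = -0.0075, 0.03 cm / 40 = 0.0008.

{"fn": "servo_tool", "kwargs": {
  "moves": [
    [0,0.0005,-0.0025,0],
    [0,0.0008,-0.005,0],
    [0,0.001,-0.0075,0],
    [0,0.001,-0.0075,0],
    [0,0.001,-0.0075,0]
  ]
}}

```text
time: 15.9
ee_pos: [0.5486, 0.0515, 0.1411]
tcp_rot: [-180.0, 0.1, -177.0]
wrist_force: [-0.2, -5.7, 10.2]
opening: 0.0166
grasp_force: 40.5
```

To row units: -0.15 cm / 40 = -0.0038, -0.1 cm / 40 = -0.0025.

{"fn": "servo_tool", "kwargs": {
  "moves": [
    [0,0,-0.0025,0],
    [0,0,-0.0038,0],
    [0,0,-0.0038,0],
    [0,0,-0.0038,0]
  ]
}}

```text
time: 16.23
ee_pos: [0.5485, 0.0517, 0.1396]
tcp_rot: [-180.0, 0.1, -177.0]
wrist_force: [-1.2, -4.5, 11.9]
opening: 0.0167
grasp_force: 40.6
```

```bash
python3 - <<'E'
from h import *
o,im=shot("wrist","w9");print(o['time'],o['ee_pos'],o['wrist_force'],o['torque'],o['opening'])
_,d=shot("side","d9");_,s=shot("scene","s9")
z=(o['ee_pos'][2]-.2984)*1000
from scipy.optimize import brentq
print(brentq(lambda f:185*(np.cos(f)-1)+30*np.sin(f)-z,1,1.9))
C=cam("side");S=cam("scene")
c=np.array([.6,-.0203,0]);Rz=R.from_euler('z',np.radians(183.05)).as_matrix()
# free (far, -x clamp) handle end: dark pixels rows in side view
for f in(1.53,1.57,1.6,1.63):
    p=c+Rz@np.array([-.06,.11+(.03*np.cos(f)-.185*np.sin(f)),.13+.185*np.cos(f)+.03*np.sin(f)]);print(f,proj(C,p),proj(S,p))
u,v=map(int,proj(C,p))
print(d[v-12:v+10,u-2:u+3].max(2))
# pad check in the side view
pu=proj(C,c+[0,0,.112]);print(pu)
E
```

```text
16.2333 [0.5485483  0.05169665 0.13961327] [-1.15552604 -4.5231829  11.85553383] [-0.88346481  0.18878994  0.03340417] 0.016697444513867562
1.591232683102979
1.53 [215.17839783 208.5049366 ] [275.55151385 164.60161424]
1.57 [215.21975818 210.36298222] [275.25315407 165.79117388]
1.6 [215.2503855  211.74119558] [275.06586775 166.70612325]
1.63 [215.2806363  213.10448352] [274.90973016 167.63962965]
[[152 156 156 147 138]
 [153 155 160 154 138]
 [158 160 160 157 144]
 [154 158 161 160 151]
 [156 158 160 163 161]
 [156 158 159 161 163]
 [155 152 153 155 154]
 [160 138 138 130 122]
 [ 96  97  90  69  64]
 [ 67  83  72  44  34]
 [ 56  72  61  35  30]
 [ 54  62  55  42  41]
 [ 88  93  91  94  97]
 [113 131 133 135 138]
 [190 195 195 195 195]
 [207 210 211 212 211]
 [214 217 217 217 217]
 [214 215 215 215 215]
 [214 215 215 214 215]
 [205 209 207 207 208]
 [193 196 196 195 196]
 [183 186 187 185 186]]
[229.82258306 213.06380497]
```

```bash
python3 - <<'E'
from h import *
for f in("d7","d9"):
    a=cv2.imread(f"pics/{f}.png")[203:224,205:260].astype(int);r,b=a[:,:,2],a[:,:,0]
    m=(r<135)&(r-b>18)&(r>45);v,u=np.where(m)
    print(f);print("\n".join("".join("#" if x else "." for x in w) for w in m))
E
```

```text
d7
.#####.......#######..........#......###...#......##...
.#####.........#####..........#.....##..............##.
.######........###.#..........#....###...........###...
.######.........####..........#....##############..###.
#######.........####..........#....##.########.......##
#######......#######........##############.#.........##
.######........######.#..##########.#####.###.........#
#####.......#######################.####.####.........#
######.....#############.#####################.........
#######################.######################.........
#############################################.........#
####.##############################............########
###.............##################..............#######
##..............##################...............######
##..............##################...............######
#................#################...................##
.....................................................##
.....................................................##
.....................................................##
.................................
[... 557 characters left out ...]
..................##........
########....................................##.........
########.........####.#####.####.#..........###........
####.######....#####################.....#######.......
##..............######################.######..........
##..............#############################..........
##..............############################...........
#................###########################...........
......................######################...........
......................#####################............
......................#####################..........##
.......................####################..........##
.......................####################.........###
```

The pad is unmoved, the angle is about 1.59 by both the tool pose and the side view, and the hand is carrying about 12 N. I'm handing in.

```bash
python3 -c "
from workcell import *
print(job_done())"
```

```text
the job is handed in; nothing more can be done
None
```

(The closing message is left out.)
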